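Load the green label roll into the dispenser

ROBOT

A 7-joint arm with a two-finger parallel gripper is mounted at the origin on the work surface. World frame = base frame: x ahead of the robot, y to its left, z up, the work surface at z = 0. Lengths are in m, angles in rad, forces in N, time in s.
With the tool pointing down it reaches from about 0.35 to 0.9 m from the base axis. Payload 8.1 kg.
Tool frame: the origin (TCP) lies midway between the tips of the shut fingers; the grasp point (between the pads) lies 19 mm behind it; z points along the fingers, y is the direction in which the jaws open and shut (so a half turn about z gives the same grasp; the last joint's range is limited). The gripper opens to 85 mm and grips with 20 to 120 N. Pads are 22 mm wide; open, the fingers measure 114 mm over their backs; the gripper's body (76 mm by 85 mm) begins 54 mm behind the grasp point. The pads swing forward as they close: fully open they stand 13 mm farther back than shut.
Start: joints at [-1.369, 0.434, 0.025, 1.573, -0.012, 1.134, -0.075], TCP at [0.188, 0.596, 0.231] pointing down, gripper open.
Joint ranges: [-2.62, 2.62], [-0.44, 2.09], [-1.27, 1.32], [0.08, 2.57], [-1.32, 4.46], [0.12, 2], [-2.74, 2.74]. Speed limits (rad/s): [2.22, 2.22, 3.01, 3.01, 3.14, 3.14, 3.14].

INTERFACE

Orientations are given as [roll, pitch, yaw] about the fixed x, y, z axes, in that order (R = Rz(yaw) Ry(pitch) Rx(roll)).
In Python, from rig import status, capture, finish_job gives the robot as it stands.
- The arm moves only by the shell command python3 -m creep 'ROWS' [OPENING] [FORCE]. ROWS is a JSON object of lists of equal length, an entry for each row: "delta_pos": the shift along the tool's x, y, z in cm, a list of three; "spin": the turn about the tool's z in degrees. A call has 1 to 8 rows; each row is the pose to reach, as a shift and turn from the pose measured when the call began, along the tool's axes at that moment; what a row does not reach only later rows make up. A row lasts 1/12 s, in which the tool goes at most 41.7 mm and 7.16 degrees, less where a joint would pass 70% of its speed; a pose out of reach is approached as far as the arm can. A call with a gripper value outside its range is refused whole. OPENING is the finger opening in cm, from 0 to 8.54, set as the call begins (- or left out, the last holds). The fingers move at their own pace and stop on an object; FORCE is the grip in N (left out, the last holds). Time passes only in rows, so rows that repeat a pose let the fingers close. It gives the time, the measured TCP pose, the force and the opening at its end, in the units of the state.
- status.get_obs(): the state, without advancing time (a new reading comes with each control period).
- capture(name): name is "scene" or "top" or "wrist"; returns a dict with "image" (384x512x3 uint8, red, green, blue), "depth" (384x512 float32, m along the optical axis (not along the pixel's ray), 0 where there is no reading), "fx", "fy", "cx", "cy" (pixels), "eye" and "orientation" of the camera in the world. Camera axes: x right, y down, z forward; pixel columns grow to the right and rows downward; lengths in m; the calibration is good to about 2 mm. A picture is of the moment at which its call begins.
- finish_job(): hands the job in, once; it reports no verdict.
The state is a dict: "clock": time; "joints": joint angles; "joint_velocities": joint speeds; "joint_efforts": joint torques, N m; "position": TCP position; "tcp_rot": TCP orientation; "wrist_force": force on the tool from outside, world axes, zero at the start; "moment": the same for the moment, N m; "opening": opening from 0.0 (shut) to 1.0 (fully open).
Only numpy, scipy, OpenCV 4.12 (cv2) and the standard library are available. Lean on these libraries where they do the work, as an engineer would, in place of code of your own. Each camera call takes 0.05 s, during which the arm holds its last target. There are 200 camera calls.

TASK

The label dispenser on the packing bench is empty. Take the spring spindle with the green roll, squeeze its two upright tabs together, lower it between the dispenser's two end cups and let it spring out so that its pins sit in both cups; it may go in either way round. Leave the yellow spindle standing where it is.

Things in the scene. Friction and masses are not known exactly. Their poses are not given: they have to be found in the camera images.
- green_spindle_mid (a point): Mid-axis of the loose upright spindle with GREEN roll (50 mm dia., between the tabs), 32 mm above its feet; y along spindle, z up. At each end a black tab, 26 mm wide (x), 5 thick, reaching 60 mm above the axis; 68 mm over the tabs' outer faces. Squeeze these from above, fingertips 22+ mm above the axis to clear the cups later. Steel pins, 10 mm dia., jut 18 mm from the tabs on the axis: 104 mm over tips. 200 g.
- green_spindle_plunger (a joint): How far the green spindle's +y tab and pin are pressed in, m: 0 sprung out; 0.030 firm stop, then 38 mm over the tabs, 74 mm over the pins. Spring 4 N at first, 10 N at the stop. About 0.002 when seated. The mid point belongs to the -y half with the roll: fully squeezed, it lies 15 mm to +y of the middle between the tabs.
- dispenser: Grey fixed label dispenser. Origin under its base (120 x 150 mm, 12 thick), midway between the cups; y from cup to cup, z up. Two posts hold black cups facing each other, common axis 85 mm above the origin. Cup: 32 mm inner, 40 outer diameter, 7 deep; rims at y = +-44 mm, floors at +-51. Nothing is higher than 105 mm. A seated spindle sinks to the cups' lower wall: axis at about 74 mm, tabs up (heavy feet).
- yellow_spindle_mid (a point): The same point on the YELLOW spindle, otherwise just like the green one, standing on the bench near it. Both have two steel feet, 36 mm across (x), reaching 38 mm from the middle along y. To be left where it is.

How it is judged:
By the outcome, as a careful person would: the job done as asked, in the order asked, and still so for the second after the job is handed in, with the robot touching nothing.
It also fails if it takes over 40 s, if anything falls off the work surface, if the arm or the gripper's body presses on something with over 40 N, if the wrist force passes 120 N, or if a joint passes its speed limit or range.

## Working session

There is one attempt and no reset: what is moved stays moved. The work goes in short steps, Python scripts to look and compute and a shell command to move; the robot and the scene stay as the last step left them, time stands still between calls to the robot, and variables do not carry over. Pictures are saved under pics/ and viewed, about 8 in all and at most 12, crops included, and the job is handed in when it is done.

```bash
ls; mkdir -p pics
cat > h.py <<'E'
import numpy as np, cv2
from rig import status, capture, finish_job
from scipy.spatial.transform import Rotation as R
def pts(c):
    d=c['depth'];v,u=np.mgrid[:384,:512]
    p=np.stack([(u-c['cx'])/c['fx']*d,(v-c['cy'])/c['fy']*d,d],-1)
    o=np.array(c['orientation'])
    M=o if o.shape==(3,3) else R.from_euler('xyz',o).as_matrix() if o.size==3 else R.from_quat(o).as_matrix()
    return p@M.T+np.array(c['eye'])
def save(c,n): cv2.imwrite('pics/'+n,c['image'][:,:,::-1])
E
python3 - <<'E'
from h import *
o=status.get_obs();print(o)
a=capture('top');b=capture('scene')
for c in(a,b):print(c['eye'],c['orientation'],c['fx'])
np.savez('c0.npz',top=a['image'],P=pts(a),scene=b['image'],S=pts(b))
im=np.hstack([a['image'],b['image']])
cv2.imwrite('pics/a.png',cv2.resize(im[:,:,::-1],(800,300),interpolation=cv2.INTER_AREA))
save(a,'top.png')
E
```

```text
pics
{'clock': 0.0, 'joints': array([-1.36860453,  0.43523827,  0.02493763,  1.57411223, -0.01163711,
        1.13395628, -0.07513396]), 'joint_velocities': array([ 0.0007721 , -0.00072809, -0.00026733, -0.00022569, -0.00081361,
       -0.00094229, -0.00059384]), 'joint_efforts': array([ 5.86469323e-04, -6.70476151e+01,  1.02555726e+00, -3.16213489e+01,
        1.56582368e-02,  1.23505955e-02,  3.64822540e-05]), 'position': array([0.18743126, 0.59570795, 0.23051017]), 'tcp_rot': array([-3.14002601e+00,  9.48089684e-05,  2.83671334e+00]), 'wrist_force': array([0.08709198, 0.07269401, 0.40472314]), 'moment': array([ 0.03062742, -0.0179403 ,  0.00260003]), 'opening': 0.9952298014771105}
[ 0.44892355 -0.03673     1.1126369 ] [-3.07184337e+00  9.08915219e-04 -1.54152055e+00] 459.4833920212344
[ 0.94286641 -0.39331961  0.84074661] [-2.53038659  0.01565918  0.8177442 ] 371.20141408708326
```

View pics/a.png

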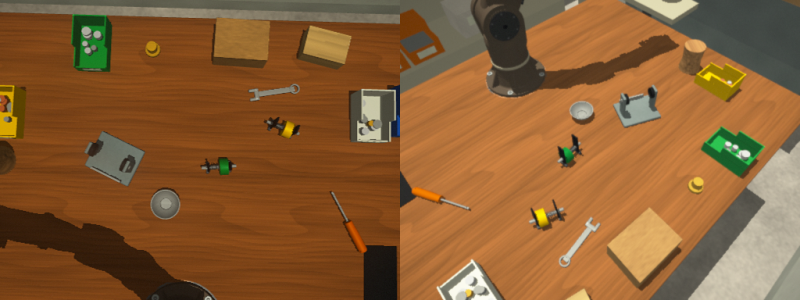

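View pics/top.png

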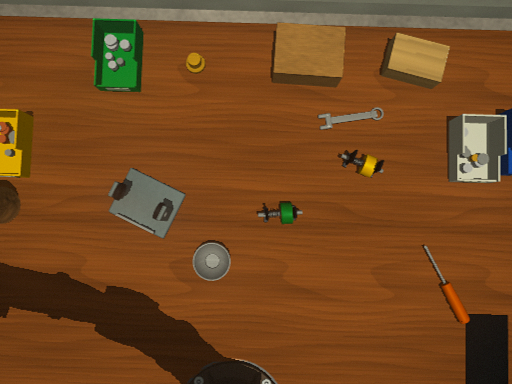

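Top view: green spindle at about (281,212), roll at (288,212); yellow at (362,162); dispenser plate centre (148,203), with cups at about (120,190) and (162,210). Next, positions from depth.

Run:
```python
from h import *
d=np.load('c0.npz')
T=d['top'];P=d['P'];S=d['S'];I=d['scene']
def box(Q,m,n):
    print(n,m.sum(),np.round(Q[m].mean(0),4),np.round(Q[m].min(0),4),np.round(Q[m].max(0),4)) if m.sum() else print(n,0)
v,u=np.mgrid[:384,:512]
r=(u>240)&(u<320)&(v>190)&(v<235)
print('bench',np.median(P[...,2][r]))
hsv=cv2.cvtColor(T,cv2.COLOR_RGB2HSV);g=r&(hsv[...,0]>45)&(hsv[...,0]<80)&(hsv[...,1]>120)
box(P,g,'green roll'); c0=P[g].mean(0)
for n,Q in(('top',P),('scene',S)):
    near=(np.abs(Q[...,0]-c0[0])<.08)&(np.abs(Q[...,1]-c0[1])<.11)
    hi=near&(Q[...,2]>.072)&(Q[...,2]<.12)
    k,l,st,ce=cv2.connectedComponentsWithStats(hi.astype(np.uint8))
    for i in range(1,k):
        if st[i,4]>3: box(Q,l==i,n+' tab')
    m=near&(Q[...,2]>.015)&(Q[...,2]<.12); box(Q,m,n+' all')
    q=Q[m][:,:2].astype(np.float32);print(cv2.minAreaRect(q))
# dispenser
for n,Q in(('top',P),('scene',S)):
    c=P[203,148]
    near=np.hypot(Q[...,0]-c[0],Q[...,1]-c[1])<.12
    b=near&(Q[...,2]>.007)&(Q[...,2]<.017)
    print(n,'base',b.sum(),cv2.minAreaRect(Q[b][:,:2].astype(np.float32)),np.median(Q[b][:,2]))
    for zl in(.06,.095):
        hi=near&(Q[...,2]>zl)&(Q[...,2]<.12)
        k,l,st,ce=cv2.connectedComponentsWithStats(hi.astype(np.uint8))
        for i in range(1,k):
            if st[i,4]>3: box(Q,l==i,n+' cup'+str(zl)); print('   ',cv2.minAreaRect(Q[l==i][:,:2].astype(np.float32)))
s=I[170:350,170:420] if 0 else I
im=np.hstack([cv2.resize(T[180:240,240:320],(560,420),interpolation=cv2.INTER_CUBIC)])
yy=cv2.resize(I[90:230,170:350],(800,600),interpolation=cv2.INTER_CUBIC)
cv2.imwrite('pics/b.png',yy[:,:,::-1])
```

```text
bench -0.0010249114504667922
green roll 233 [ 0.4757 -0.1121  0.0555] [ 0.4489 -0.127   0.0355] [ 0.4991 -0.0367  1.1126]
top tab 33 [ 0.4771 -0.1276  0.0872] [ 0.4659 -0.1313  0.0724] [ 0.4886 -0.1249  0.0931]
top tab 27 [ 0.4722 -0.0652  0.089 ] [ 0.4597 -0.0689  0.0726] [ 0.4842 -0.062   0.0946]
top all 459 [ 0.4748 -0.1031  0.0507] [ 0.4519 -0.1479  0.0181] [ 0.5019 -0.0469  0.0946]
((0.47650325298309326, -0.0973665714263916), (0.049425456672906876, 0.10121899843215942), 1.7119669914245605)
scene tab 50 [ 0.4738 -0.0689  0.0852] [ 0.4593 -0.0716  0.072 ] [ 0.4848 -0.0639  0.0951]
scene tab 48 [ 0.4799 -0.1315  0.0858] [ 0.4655 -0.134   0.072 ] [ 0.4917 -0.1281  0.0952]
scene all 509 [ 0.4813 -0.104   0.0529] [ 0.4534 -0.1515  0.0154] [ 0.5021 -0.0468  0.0952]
((0.48004624247550964, -0.09935005009174347), (0.10287199169397354, 0.04798662289977074), 84.88851165771484)
top base 2469 ((0.4918324053287506, 0.22218748927116394), (0.1500585526227951, 0.11910092085599899), 65.69954681396484) 0.010820329024445519
top cup0.06 226 [0.5136 0.2692 0.0932] [0.4924 0.2545 0.063 ] [0.5337 0.2847
[... 943 characters left out ...]
(0.514886200428009, 0.26847952604293823), (0.021061792969703674, 0.04167332500219345), 65.23173522949219)
scene cup0.06 178 [0.4736 0.1641 0.0923] [0.4499 0.154  0.0604] [0.4907 0.1829 0.1098]
    ((0.46959930658340454, 0.16807140409946442), (0.02377341128885746, 0.038251738995313644), 69.2539291381836)
scene cup0.095 85 [0.5181 0.267  0.1033] [0.4966 0.2527 0.0952] [0.5333 0.2821 0.1096]
    ((0.5139870047569275, 0.2682664096355438), (0.01983749121427536, 0.03691602498292923), 67.29291534423828)
scene cup0.095 90 [0.4716 0.167  0.1033] [0.4499 0.154  0.095 ] [0.4886 0.1829 0.1098]
    ((0.46975231170654297, 0.16958022117614746), (0.020861074328422546, 0.03682393953204155), 65.8537368774414)
```

View pics/b.png

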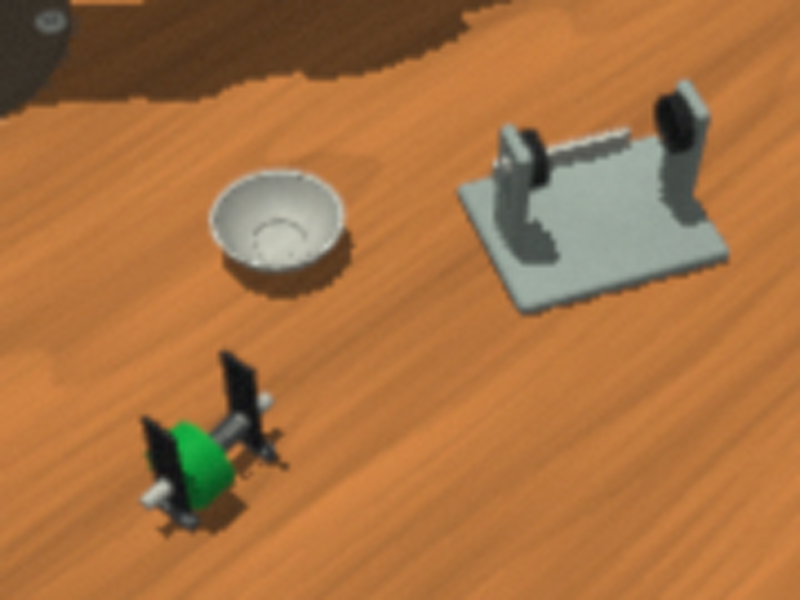

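Picture 3 shows the green spindle free-standing with tabs along world y, and the dispenser with its two cups. Estimates: green middle about (0.476, -0.098), axis at 95°; dispenser middle about (0.4915, 0.220), axis at 65°.

```bash
cat >> h.py <<'E'
def go(x,y,z,yax=None):
    o=status.get_obs();M=R.from_euler('xyz',o['tcp_rot']).as_matrix()
    d=M.T@(np.array([x,y,z])-o['position'])*100
    cur=np.degrees(np.arctan2(M[1,1],M[0,1]))
    s=0 if yax is None else -((yax-cur+90)%180-90)
    print('delta cm',np.round(d,2),'spin',round(s,2),'yax now',round(cur,1))
E
python3 -c "
from h import *
go(.43,.30,.23,84);go(.476,-.098,.23,95)"
```

```text
delta cm [-32.01 -20.93   0.09] spin -11.47 yax now 72.5
delta cm [-48.35 -57.51   0.15] spin -22.47 yax now 72.5
```

```bash
python3 -m creep '{"delta_pos":[[-3.5,-2.3,0],[-7,-4.6,0],[-10.5,-6.9,0],[-14,-9.1,0],[-17.5,-11.4,0],[-21,-13.7,0],[-24.5,-16,0],[-28,-18.3,0]],"spin":[-2,-4,-5,-7,-8,-9,-10,-11]}' 8.54 40; python3 -c "
from h import *
go(.46,.10,.23,95);go(.476,-.098,.23,95)"
```

```text
clock: 0.77
position: [0.3995, 0.3363, 0.2308]
tcp_rot: [-3.14, -0.0, 3.03]
wrist_force: [1.0, 0.2, 0.3]
opening: 0.999
delta cm [ -8.66 -22.81   0.11] spin -11.41 yax now 83.6
delta cm [-12.46 -42.3    0.14] spin -11.41 yax now 83.6
```

```bash
python3 -m creep '{"delta_pos":[[-1.2,-4,0],[-2.4,-7.8,0],[-3.6,-11.7,0],[-4.7,-15.6,0],[-5.9,-19.5,0],[-7,-23.5,0],[-8.2,-27.4,0],[-9.3,-31.3,0]],"spin":[-2,-4,-6,-8,-10,-11.4,-11.4,-11.4]}'; python3 -c "
from h import *
go(.476,-.098,.20,95)"
```

```text
clock: 1.43
position: [0.4567, 0.0128, 0.2313]
tcp_rot: [-3.14, -0.001, -3.054]
wrist_force: [0.5, -0.5, 0.2]
opening: 0.999
delta cm [ -0.96 -11.21   3.14] spin 0.0 yax now 95.0
```

```bash
python3 -m creep '{"delta_pos":[[-0.3,-3.7,0],[-0.6,-7.4,1],[-0.9,-10,2],[-0.96,-11.2,3],[-0.96,-11.2,3],[-0.96,-11.2,3]],"spin":[0,0,0,0,0,0]}'
python3 - <<'E'
from h import *
w=capture('wrist');save(w,'w1.png');P=pts(w);np.savez('w1.npz',P=P,I=w['image']);print(w['eye'],w['orientation'])
near=(np.abs(P[...,0]-.476)<.06)&(np.abs(P[...,1]+.098)<.08)
for a,b in((.075,.11),(.085,.11)):
    k,l,st,ce=cv2.connectedComponentsWithStats((near&(P[...,2]>a)&(P[...,2]<b)).astype(np.uint8))
    for i in range(1,k):
        if st[i,4]>20:
            q=P[l==i];print(st[i],q.mean(0).round(4),q.min(0).round(4),q.max(0).round(4),cv2.minAreaRect(q[:,:2].astype(np.float32)))
E
```

```text
clock: 1.93
position: [0.4753, -0.0982, 0.2009]
tcp_rot: [-3.14, -0.002, -3.056]
wrist_force: [0.7, 0.2, -0.9]
opening: 0.995
[ 0.40900607 -0.10287393  0.34346225] [2.87536284e+00 6.23586232e-04 1.65625137e+00]
[218 171   9  34 239] [ 0.4763 -0.1295  0.0885] [ 0.4646 -0.1332  0.0751] [ 0.4906 -0.1266  0.0937] ((0.47753700613975525, -0.13001249730587006), (0.026022490113973618, 0.0050987484864890575), 5.358534812927246)
[291 171   8  33 236] [ 0.4702 -0.0681  0.0887] [ 0.4587 -0.0708  0.0759] [ 0.484  -0.0643  0.0934] ((0.471334844827652, -0.06745778769254684), (0.025403402745723724, 0.0052003455348312855), 5.461502552032471)
[292 173   7  31 198] [ 0.4706 -0.0678  0.0906] [ 0.4587 -0.0708  0.0853] [ 0.484  -0.0643  0.0934] ((0.47136053442955017, -0.06742533296346664), (0.025345783680677414, 0.005092260893434286), 5.694616317749023)
[218 174   8  31 192] [ 0.4769 -0.1297  0.0907] [ 0.4648 -0.1332  0.085 ] [ 0.4906 -0.1267  0.0937] ((0.47762471437454224, -0.13001498579978943), (0.02584463730454445, 0.005050330888479948), 5.496213912963867)
```

View pics/w1.png

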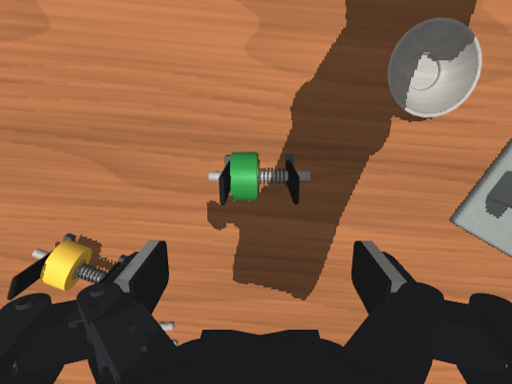

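Wrist view: green spindle at (260,176) with tabs at (225,180) and (293,180); yellow is well clear at (70,265). Refined middle (0.4745, -0.0987), axis at 95.5°.

```bash
python3 -c "
from h import *
go(.4745,-.0987,.056,95.6)"
python3 -m creep '{"delta_pos":[[0.05,-0.05,3],[0.08,-0.05,6],[0.08,-0.05,9],[0.08,-0.05,11.5],[0.08,-0.05,13.5],[0.08,-0.05,14.3],[0.08,-0.05,14.5],[0.08,-0.05,14.5]],"spin":[0,-0.5,-0.5,-0.5,-0.5,-0.5,-0.5,-0.5]}' 8.54 40; python3 -c "
from h import *
go(.4745,-.0987,.056,95.6)"
```

```text
delta cm [ 0.12 -0.13 14.53] spin -0.59 yax now 95.0
clock: 2.65
position: [0.4752, -0.0971, 0.0568]
tcp_rot: [-3.141, -0.001, -3.044]
wrist_force: [-0.3, -0.3, -1.2]
opening: 0.999
delta cm [ 0.08 -0.15  0.08] spin -0.03 yax now 95.6
```

```bash
python3 -m creep '{"delta_pos":[[0.1,-0.15,0],[0.1,-0.15,0],[0.1,-0.15,0],[0.1,-0.15,0],[0.1,-0.15,0],[0.1,-0.15,0],[0.1,-0.15,0],[0.1,-0.15,0]],"spin":[0,0,0,0,0,0,0,0]}' 3.3 35; python3 -m creep '{"delta_pos":[[0,0,0],[0,0,0],[0,0,0],[0,0,0]],"spin":[0,0,0,0]}'
python3 - <<'E'
from h import *
w=capture('wrist');save(w,'w2.png');P=pts(w)
v,u=np.mgrid[:384,:512]
s=capture('scene');save(s,'s2.png')
cv2.imwrite('pics/c.png',np.hstack([cv2.resize(w['image'][100:340,100:420],(400,300)),cv2.resize(s['image'][150:260,170:310],(400,300),interpolation=cv2.INTER_CUBIC)])[:,:,::-1])
E
```

```text
clock: 3.32
position: [0.477, -0.0991, 0.0594]
tcp_rot: [-3.14, 0.005, -3.044]
wrist_force: [-0.5, 1.4, 18.1]
opening: 0.428
clock: 3.65
position: [0.4768, -0.099, 0.0595]
tcp_rot: [-3.14, 0.005, -3.044]
wrist_force: [0.3, -0.4, 1.7]
opening: 0.422
```

View pics/c.png

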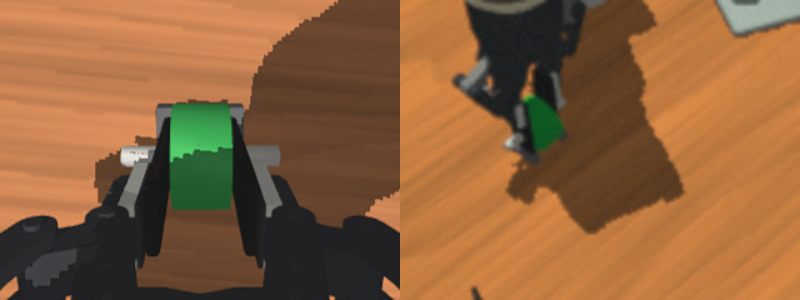

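Picture 5 shows the spindle fully squeezed (roll fills the gap between the tabs) with pins sticking out of both sides below the fingers. Lifting.

```bash
python3 -m creep '{"delta_pos":[[0,0,-1],[0,0,-3],[0,0,-6],[0,0,-9],[0,0,-12],[0,0,-14],[0,0,-14.5],[0,0,-14.5]],"spin":[0,0,0,0,0,0,0,0]}'
python3 - <<'E'
from h import *
o=status.get_obs()
w=capture('wrist');P=pts(w)
M=R.from_euler('xyz',o['tcp_rot']).as_matrix()
Q=(P-o['position'])@M   # tool coords
np.savez('w3.npz',Q=Q,I=w['image'])
m=w['depth']>0
near=m&(np.abs(Q[...,0])<.03)&(np.abs(Q[...,1])<.055)&(Q[...,2]>-.06)&(Q[...,2]<.08)
for lo in np.arange(-.055,.055,.005):
    s=near&(Q[...,1]>=lo)&(Q[...,1]<lo+.005)
    if s.sum()>5:
        q=Q[s];print(round(lo,3),s.sum(),'x',q[:,0].min().round(4),q[:,0].max().round(4),'z',q[:,2].min().round(4),q[:,2].max().round(4))
hsv=cv2.cvtColor(w['image'],cv2.COLOR_RGB2HSV);g=near&(hsv[...,0]>45)&(hsv[...,0]<80)&(hsv[...,1]>120)
q=Q[g];print('roll',q.min(0).round(4),q.max(0).round(4))
s=capture('scene');save(s,'s3.png')
cv2.imwrite('pics/d.png',np.hstack([cv2.resize(w['image'][60:360,100:420],(400,375)),cv2.resize(s['image'][80:230,190:350],(400,375),interpolation=cv2.INTER_CUBIC)])[:,:,::-1])
go(.4915,.2202,.205,65)
E
```

```text
clock: 4.42
position: [0.4769, -0.099, 0.206]
tcp_rot: [-3.14, 0.007, -3.044]
wrist_force: [-0.0, -0.5, -1.9]
opening: 0.431
-0.055 121 x -0.0087 0.0126 z -0.0599 -0.0509
-0.05 538 x -0.0088 0.0139 z -0.06 -0.0451
-0.045 968 x -0.012 0.0142 z -0.06 -0.0456
-0.04 1449 x -0.0128 0.0128 z -0.06 0.0275
-0.035 706 x -0.0074 0.0124 z -0.0569 0.0287
-0.03 726 x -0.0016 0.0144 z -0.0598 0.028
-0.025 976 x -0.0006 0.0195 z -0.059 0.0584
-0.02 1476 x -0.0117 0.0195 z -0.0584 0.0593
-0.015 1353 x -0.0223 0.0259 z -0.0336 0.0585
-0.01 820 x -0.0223 0.0261 z 0.0016 0.0351
-0.005 766 x -0.0178 0.0261 z 0.0017 0.034
-0.0 833 x -0.0177 0.0261 z 0.0017 0.0339
0.005 816 x -0.0179 0.0264 z 0.002 0.0345
0.01 669 x -0.0179 0.0261 z -0.0002 0.0349
0.015 1896 x -0.0117 0.0195 z -0.0579 0.0594
0.02 1150 x -0.0111 0.0197 z -0.0591 0.0589
0.025 753 x -0.0008 0.0141 z -0.0599 0.0286
0.03 599 x -0.0038 0.0125 z -0.0577 0.0288
0.035 1208 x -0.0129 0.0126 z -0.0583 0.0282
0.04 1307 x -0.0127 0.0139 z -0.06 -0.0437
0.045 640 x -0.0086 0.0143 z -0.06 -0.0461
0.05 269 x -0.0089 0.013 z -0.06 -0.0491
roll [-0.0179 -0.0129  0.0016] [0.0264 0.0163 0.0375]
delta cm [-4.69 31.59 -0.15] spin 30.58 yax now 95.6
```

View pics/d.png

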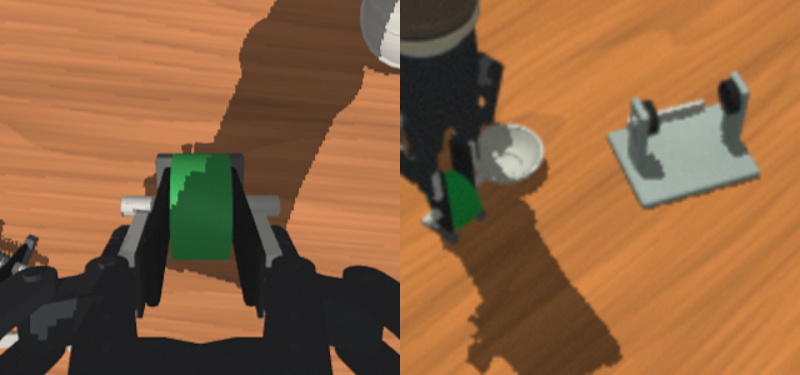

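Picture 6: the spindle hangs straight and centred; its axis is 26.7 mm below the TCP and its feet are at 58 mm. Carrying it at z ≈ 0.205 leaves the feet at 0.146, clear of the cups.

```bash
python3 -m creep '{"delta_pos":[[-0.5,2.5,0],[-1,6,0],[-1.5,9.5,0],[-2,13,0],[-2.5,16.5,0],[-3,20,0],[-3.5,23,0],[-3.9,26,0]],"spin":[2,6,10,14,18,22,26,29]}'
python3 - <<'E'
from h import *
t=capture('top');P=pts(t)
near=np.hypot(P[...,0]-.4915,P[...,1]-.22)<.12
go(.4915,.2202,.205,65)
E
```

```text
clock: 5.18
position: [0.4878, 0.1653, 0.2015]
tcp_rot: [-3.14, 0.001, 2.73]
wrist_force: [0.9, 0.6, -1.2]
opening: 0.428
delta cm [ 1.52  4.52 -0.36] spin 1.61 yax now 66.6
```

```bash
python3 -m creep '{"delta_pos":[[0.7,2,-0.3],[1.3,3.8,-0.3],[1.5,4.5,-0.3],[1.5,4.5,-0.3],[1.5,4.5,-0.3],[1.5,4.5,-0.3]],"spin":[1,1.6,1.6,1.6,1.6,1.6]}'
python3 - <<'E'
from h import *
w=capture('wrist');P=pts(w);o=status.get_obs()
M=R.from_euler('xyz',o['tcp_rot']).as_matrix();Q=(P-o['position'])@M
m=(np.hypot(P[...,0]-.4915,P[...,1]-.22)<.09)&(P[...,2]>.09)&(P[...,2]<.118)
k,l,st,ce=cv2.connectedComponentsWithStats(m.astype(np.uint8))
for i in range(1,k):
    if st[i,4]>40:
        q=P[l==i];print(st[i],q.min(0).round(4),q.max(0).round(4),[np.round(a,4) for a in cv2.minAreaRect(q[:,:2].astype(np.float32))])
        q=Q[l==i];print('  tool',q.min(0).round(4),q.max(0).round(4))
s=capture('scene')
cv2.imwrite('pics/e.png',np.hstack([cv2.resize(w['image'],(500,375)),cv2.resize(s['image'][50:200,230:350],(300,375),interpolation=cv2.INTER_CUBIC)])[:,:,::-1])
go(.4915,.2202,.112,65)
E
```

```text
clock: 5.73
position: [0.4915, 0.218, 0.2038]
tcp_rot: [-3.141, -0.001, 2.704]
wrist_force: [0.0, -0.8, -2.2]
opening: 0.426
[ 182  167   30   47 1129] [0.4493 0.1564 0.0902] [0.4892 0.1881 0.1071] [array([0.4686, 0.1714]), array([0.0214, 0.0381]), np.float64(65.4376)]
  tool [-0.0181 -0.0627  0.0969] [ 0.02   -0.0411  0.1138]
[ 312  166   31   46 1127] [0.4928 0.2535 0.0901] [0.5332 0.2863 0.1063] [array([0.5133, 0.2707]), array([0.0213, 0.0364]), np.float64(65.3347)]
  tool [-0.0156  0.0462  0.0978] [0.0209 0.0675 0.114 ]
delta cm [0.1  0.17 9.22] spin -0.11 yax now 64.9
```

View pics/e.png

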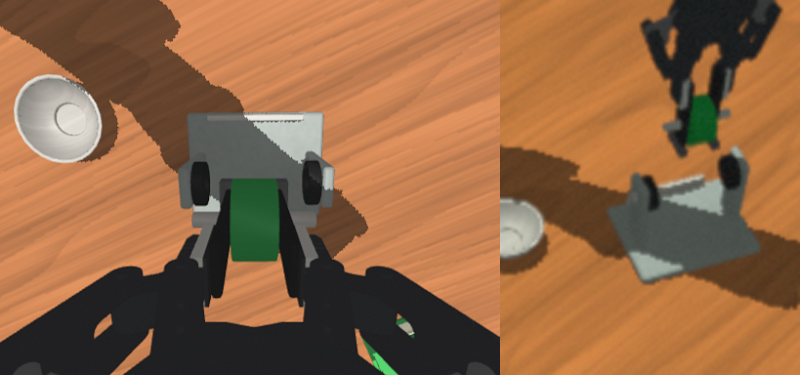

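Wrist view: cups at about (200,185) and (313,182) straddle the squeezed spindle. The cup middle measures +2.4 mm in tool y. Correcting and descending in two stages.

```bash
python3 -m creep '{"delta_pos":[[0.05,0.25,0],[0.05,0.25,1],[0.05,0.25,2],[0.05,0.25,3],[0.05,0.25,3.8],[0.05,0.25,4.2],[0.05,0.25,4.2],[0.05,0.25,4.2]],"spin":[-0.4,-0.4,-0.4,-0.4,-0.4,-0.4,-0.4,-0.4]}'
python3 - <<'E'
from h import *
w=capture('wrist');P=pts(w);o=status.get_obs()
M=R.from_euler('xyz',o['tcp_rot']).as_matrix();Q=(P-o['position'])@M
m=(np.hypot(P[...,0]-.4915,P[...,1]-.22)<.09)&(P[...,2]>.08)&(P[...,2]<.112)&(abs(Q[...,1])>.041)
q=Q[m];a=q[q[:,1]<0];b=q[q[:,1]>0]
for q in(a,b):print(q.min(0).round(4),q.max(0).round(4))
go(.491,.221,.112,65.4)
E
```

```text
clock: 6.5
position: [0.4922, 0.2206, 0.1619]
tcp_rot: [3.142, -0.001, 2.71]
wrist_force: [0.6, -0.0, -1.9]
opening: 0.431
[-0.0175 -0.0654  0.0558] [ 0.021  -0.0441  0.0823]
[-0.0167  0.0432  0.0559] [0.0212 0.0647 0.082 ]
delta cm [ 0.14 -0.04  5.04] spin -0.11 yax now 65.3
```

```bash
python3 -m creep '{"delta_pos":[[0.05,-0.04,1],[0.05,-0.04,2],[0.05,-0.04,3],[0.05,-0.04,4],[0.05,-0.04,4.6],[0.05,-0.04,4.95],[0.05,-0.04,4.95],[0.05,-0.04,4.95]],"spin":[0,0,0,0,0,0,0,0]}'
python3 - <<'E'
from h import *
w=capture('wrist');s=capture('scene');go(.491,.221,.112,65.4)
cv2.imwrite('pics/f.png',np.hstack([cv2.resize(w['image'][80:320,130:400],(420,373)),cv2.resize(s['image'][75:205,220:350],(373,373),interpolation=cv2.INTER_CUBIC)])[:,:,::-1])
E
```

```text
clock: 7.22
position: [0.4919, 0.2206, 0.1127]
tcp_rot: [3.141, -0.0, 2.71]
wrist_force: [0.1, -0.4, -0.8]
opening: 0.428
delta cm [ 0.12 -0.03  0.12] spin -0.11 yax now 65.3
```

View pics/f.png

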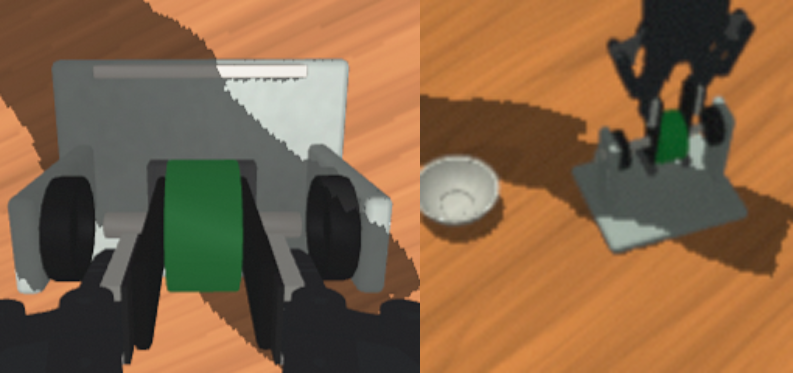

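Picture 8: the pins are level with and between the cups, symmetric. Opening to 6.4 cm while lowering slightly, since the pads swing back as they open.

```bash
python3 -m creep '{"delta_pos":[[0,0,0.1],[0,0,0.2],[0,0,0.35],[0,0,0.45],[0,0,0.45],[0,0,0.45],[0,0,0.45],[0,0,0.45]],"spin":[0,0,0,0,0,0,0,0]}' 6.3
python3 - <<'E'
from h import *
w=capture('wrist');s=capture('scene')
cv2.imwrite('pics/g.png',np.hstack([cv2.resize(w['image'][80:320,130:400],(420,373)),cv2.resize(s['image'][75:205,220:350],(373,373),interpolation=cv2.INTER_CUBIC)])[:,:,::-1])
E
```

```text
clock: 7.98
position: [0.4923, 0.2208, 0.1088]
tcp_rot: [3.14, 0.0, 2.71]
wrist_force: [-0.7, -0.9, -2.4]
opening: 0.74
```

View pics/g.png

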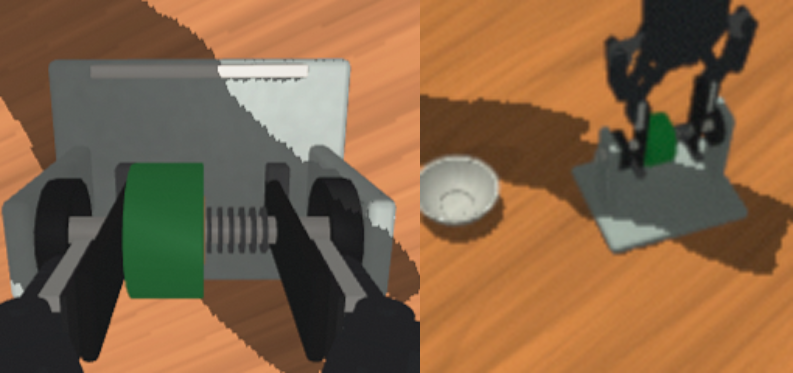

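Both pins are now inside the cups, at (70,228) and (330,228) in the left half. Opening fully, then backing straight up.

```bash
python3 -m creep '{"delta_pos":[[0,0,0],[0,0,0],[0,0,0],[0,0,0],[0,0,0],[0,0,0],[0,0,0],[0,0,0]],"spin":[0,0,0,0,0,0,0,0]}' 8.54; python3 -m creep '{"delta_pos":[[0,0,-0.5],[0,0,-1.5],[0,0,-3],[0,0,-5],[0,0,-8],[0,0,-11],[0,0,-13],[0,0,-13]],"spin":[0,0,0,0,0,0,0,0]}'
python3 - <<'E'
from h import *
w=capture('wrist');s=capture('scene');P=pts(w)
cv2.imwrite('pics/i.png',np.hstack([cv2.resize(w['image'][80:320,130:400],(420,373)),cv2.resize(s['image'][75:205,220:350],(373,373),interpolation=cv2.INTER_CUBIC)])[:,:,::-1])
hsv=cv2.cvtColor(w['image'],cv2.COLOR_RGB2HSV);n=np.hypot(P[...,0]-.4915,P[...,1]-.22)<.06
g=n&(hsv[...,0]>45)&(hsv[...,0]<80)&(hsv[...,1]>120)
print('roll top z',np.percentile(P[g][:,2],99),P[g].mean(0));m=n&(P[...,2]<.17);print('tab top',np.percentile(P[m][:,2],[99,99.9]))
k,l,st,ce=cv2.connectedComponentsWithStats((m&(P[...,2]>.118)).astype(np.uint8))
for i in range(1,k):
    if st[i,4]>30:print(P[l==i].mean(0).round(4),st[i])
t=capture('top');d=np.load('c0.npz');print('yellow region diff',np.abs(t['image'][135:185,330:395].astype(int)-d['top'][135:185,330:395]).mean())
E
```

```text
clock: 8.75
position: [0.4922, 0.2208, 0.1088]
tcp_rot: [3.14, 0.0, 2.71]
wrist_force: [0.1, 0.0, -0.6]
opening: 1.003
clock: 9.42
position: [0.4945, 0.2215, 0.2443]
tcp_rot: [3.133, 0.005, 2.71]
wrist_force: [1.1, -0.0, 0.6]
opening: 1.001
roll top z 0.18362812462645062 [0.48102118 0.211085   0.10835878]
tab top [0.1462468  0.14719148]
[0.4768 0.1959 0.1409] [216 168  10  37 294]
[0.5016 0.2498 0.1395] [287 168  11  37 306]
yellow region diff 6.265846153846154
```

View pics/i.png

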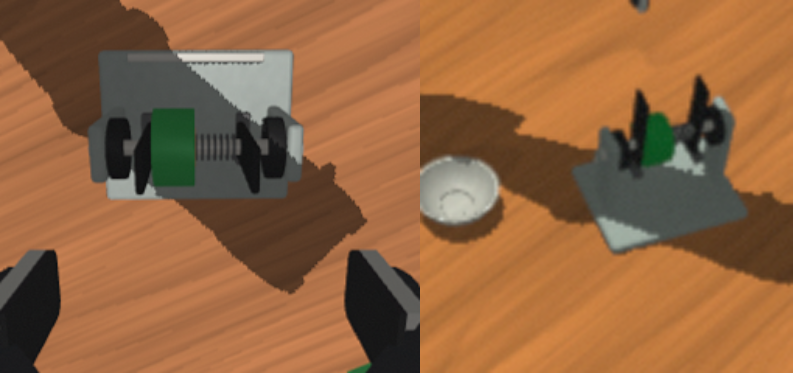

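The tab tops are at z ≈ 0.146, so the axis is at about 0.086 rather than 0.074. Friction at the pin tips may be holding it up, so I check whether it sinks by itself, and check yellow too.

```bash
cat >> h.py <<'E'
def tabs():
    w=capture('wrist');P=pts(w);n=np.hypot(P[...,0]-.4915,P[...,1]-.22)<.06
    k,l,st,ce=cv2.connectedComponentsWithStats((n&(P[...,2]<.16)&(P[...,2]>.116)).astype(np.uint8))
    for i in range(1,k):
        if st[i,4]>30:
            q=P[l==i];print('tab',q.mean(0).round(4),'top',np.percentile(q[:,2],97).round(4),[np.round(a,4) for a in cv2.minAreaRect(q[q[:,2]>np.percentile(q[:,2],97)-.008][:,:2].astype(np.float32))])
E
python3 -m creep '{"delta_pos":[[0,0,0],[0,0,0],[0,0,0],[0,0,0],[0,0,0],[0,0,0],[0,0,0],[0,0,0]],"spin":[0,0,0,0,0,0,0,0]}' 8.54
python3 - <<'E'
from h import *
tabs()
d=np.load('c0.npz')
t=capture('top')
for I,P in((d['top'],d['P']),(t['image'],pts(t))):
    h=cv2.cvtColor(I,cv2.COLOR_RGB2HSV)
    m=np.zeros((384,512),bool);m[135:185,330:395]=1
    y=m&(h[...,0]>20)&(h[...,0]<32)&(h[...,1]>180)&(h[...,2]>120)
    print('yellow',y.sum(),np.argwhere(y).mean(0),P[y].mean(0).round(4))
go(.4915,.2215,.16,65.4)
E
```

```text
clock: 10.23
position: [0.492, 0.2206, 0.2391]
tcp_rot: [3.14, 0.0, 2.71]
wrist_force: [-0.1, 0.3, -0.3]
opening: 1.001
tab [0.4767 0.1959 0.1397] top 0.1472 [array([0.4781, 0.1945]), array([0.0051, 0.0253]), np.float64(65.2661)]
tab [0.5016 0.2497 0.1384] top 0.1463 [array([0.5034, 0.2499]), array([0.0051, 0.0251]), np.float64(65.1111)]
yellow 222 [165.68468468 368.8018018 ] [ 0.5908 -0.3013  0.05  ]
yellow 229 [165.84716157 368.66812227] [ 0.5905 -0.301   0.0499]
delta cm [0.08 0.05 7.91] spin -0.1 yax now 65.3
```

It hasn't sunk: axis still about 0.0865, so friction on the sprung pins is holding it. Yellow has not moved. I'll take the tabs higher up, squeeze just enough to unload the cup floors (6.3 cm), lower about 12 mm and let go again.

```bash
python3 -m creep '{"delta_pos":[[0.05,0.03,2.5],[0.05,0.03,5],[0.05,0.03,7.5],[0.05,0.03,9.5],[0.05,0.03,11],[0.05,0.03,11.4],[0.05,0.03,11.4],[0.05,0.03,11.4]],"spin":[0,0,0,0,0,0,0,0]}' 8.54; python3 -m creep '{"delta_pos":[[0,0,0],[0,0,0],[0,0,0],[0,0,0],[0,0,0],[0,0,0]],"spin":[0,0,0,0,0,0]}' 6.3 30; python3 -c "
from h import *
tabs()"
```

```text
clock: 11.0
position: [0.4922, 0.2214, 0.1257]
tcp_rot: [3.139, 0.001, 2.71]
wrist_force: [0.1, 1.0, 0.4]
opening: 0.997
clock: 11.5
position: [0.4921, 0.2214, 0.1258]
tcp_rot: [3.139, 0.001, 2.71]
wrist_force: [-0.5, 0.6, -2.0]
opening: 0.736
tab [0.4747 0.1956 0.1438] top 0.1589 [array([0.4764, 0.1931]), array([0.0227, 0.014 ]), np.float64(12.5966)]
tab [0.5012 0.2526 0.1423] top 0.1591 [array([0.504 , 0.2532]), array([0.0139, 0.0226]), np.float64(27.4988)]
```

Gripped, with the wrist now carrying its weight (about -2 N). Lowering while watching the force.

```bash
python3 -m creep '{"delta_pos":[[0,0,0.2],[0,0,0.4],[0,0,0.6],[0,0,0.8],[0,0,1.0],[0,0,1.15],[0,0,1.15],[0,0,1.15]],"spin":[0,0,0,0,0,0,0,0]}' 6.3; python3 -m creep '{"delta_pos":[[0,0,0.1],[0,0,0.15],[0,0,0.15],[0,0,0.15]],"spin":[0,0,0,0]}'
```

```text
clock: 12.22
position: [0.4923, 0.2212, 0.1143]
tcp_rot: [3.139, 0.001, 2.71]
wrist_force: [-0.1, -1.6, 1.2]
opening: 0.738
clock: 12.55
position: [0.4927, 0.221, 0.113]
tcp_rot: [3.139, 0.002, 2.71]
wrist_force: [-0.9, -2.4, 5.3]
opening: 0.735
```

The force rose to about +5 N, so the pins rest on the cups' lower walls. Opening and backing off.

```bash
python3 -m creep '{"delta_pos":[[0,0,0.1],[0,0,0.2],[0,0,0.2],[0,0,0.2],[0,0,0.2],[0,0,0.2]],"spin":[0,0,0,0,0,0]}' 8.54; python3 -m creep '{"delta_pos":[[0,0,-0.5],[0,0,-1.5],[0,0,-3],[0,0,-5],[0,0,-8],[0,0,-11],[0,0,-13],[0,0,-13]],"spin":[0,0,0,0,0,0,0,0]}'; python3 -m creep '{"delta_pos":[[0,0,0],[0,0,0],[0,0,0],[0,0,0]],"spin":[0,0,0,0]}'
python3 - <<'E'
from h import *
tabs();w=capture('wrist');s=capture('scene')
cv2.imwrite('pics/j.png',np.hstack([cv2.resize(w['image'][80:320,130:400],(420,373)),cv2.resize(s['image'][75:205,220:350],(373,373),interpolation=cv2.INTER_CUBIC)])[:,:,::-1])
E
```

```text
clock: 13.05
position: [0.4926, 0.2212, 0.111]
tcp_rot: [3.139, 0.001, 2.71]
wrist_force: [0.8, 0.1, -0.1]
opening: 0.998
clock: 13.72
position: [0.4946, 0.2218, 0.2465]
tcp_rot: [3.132, 0.006, 2.71]
wrist_force: [0.9, -0.3, 0.1]
opening: 1.0
clock: 14.05
position: [0.4941, 0.2216, 0.2458]
tcp_rot: [3.133, 0.005, 2.709]
wrist_force: [-0.4, -0.5, -0.3]
opening: 0.999
tab [0.4775 0.195  0.1311] top 0.135 [array([0.4779, 0.1942]), array([0.005 , 0.0252]), np.float64(65.2562)]
tab [0.5024 0.2492 0.1304] top 0.1344 [array([0.5036, 0.2493]), array([0.0049, 0.0255]), np.float64(65.3643)]
```

View pics/j.png

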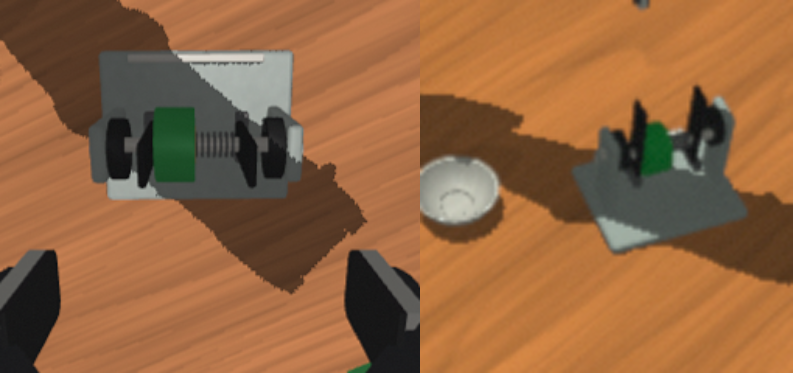

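The tab tops are now at about 0.1345 to 0.135, so the axis is at about 0.0745, with both pins in the cups and the tabs up. Handing in.

```bash
python3 -c "
from rig import finish_job
print(finish_job())"
```

```text
the job is handed in; nothing more can be done
None
```

The green spindle is seated in the dispenser and I handed the job in just after 14 s on the robot's clock; no verdict was reported.

I squeezed the tabs fully, lowered the spindle between the cups and released it there. The first release failed my check: friction on the sprung pins held the axis at about 86 mm instead of 74. I took the tabs again, squeezed about 2 mm to free the pins, lowered 13 mm until the wrist force showed about 5 N of contact, and let go.

- **Seating:** the last camera check put both tab tops at about 135 mm, so the axis is at about 74.5 mm. The pins are in both cups and the tabs point up.
- **Robot:** the gripper is open and clear, more than 10 cm above the spindle.
- **Yellow spindle:** it measured within 0.3 mm of its starting position. I last checked it before the second press, which took place only over the dispenser.
- **Forces:** the highest wrist force I read was about 18 N, while squeezing the tabs; no other reading passed 6 N.

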